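# Mount a medallion on the ball vise and hold the hand lens over it at the set height

### The arm

A 7-joint arm with a two-finger parallel gripper is mounted at the origin on the work surface. World frame = base frame: x ahead of the robot, y to its left, z up, the work surface at z = 0. Lengths are in m, angles in rad, forces in N, time in s.
With the tool pointing down it reaches from about 0.4 to 0.875 m from the base axis. Payload 4.4 kg.
Tool frame: the origin (TCP) lies between the finger pads, 19 mm behind the fingertips; this is the grasp point; z points along the fingers, y is the line along which they close (so a half turn about z gives the same grasp; the last joint's range is limited). The gripper opens to 85 mm and grips with 20 to 120 N. Pads are 22 mm wide; open, the fingers measure 114 mm over their backs; the gripper's body (76 mm by 85 mm) begins 54 mm behind the grasp point. The pads swing forward as they close: fully open they stand 13 mm farther back than shut.
Start: joints at [1.184, 0.628, 0.038, 1.517, -0.027, 0.996, -0.02], TCP at [0.205, -0.617, 0.25] pointing down, gripper open.
Joint ranges: [-3.06, 3.06], [-0.37, 2.12], [-1.25, 1.32], [0.18, 2.47], [-1.1, 4.24], [0.23, 1.98], [-2.94, 2.94]. Speed limits (rad/s): [2.57, 2.57, 3.14, 3.14, 3.14, 3.14, 3.14].

### API

Orientations are given as a rotation vector (axis times angle).
In Python, from cell import env gives the robot as it stands.
- The arm moves only by the shell command python3 inch.py [FORCE], which reads ROWS from standard input. ROWS is a JSON object with one list for each field, all of the same length, 1 to 8, a row being the entries at one place: tx, ty, tz (the shift in units of 50 mm), yaw (a turn about the tool's z in units of 0.05 rad), aperture (the finger opening in m); each row is the pose to reach, as a shift and turn from the pose commanded when the command began, along the tool's axes at that moment; what a row does not reach only later rows make up. A row lasts 1/10 s, in which the tool goes at most 0.05 m and 0.15 rad, less where a joint would pass 70% of its speed; a pose out of reach is approached as far as the arm can. The fingers move at their own pace and stop on an object; FORCE is the grip in N (left out, the last holds). Time passes only in rows, so rows that do not move let the fingers close. It prints the time, the measured TCP pose, the force, the opening and the grip force at its end. Input that does not fit is refused with a message, and nothing moves.
- env.sense(): the state, without advancing time (a new reading comes with each control period).
- env.read_camera(name): name is "side" or "top"; returns the picture (480x640x3 uint8, red, green, blue); there is no depth.
- env.calibration(name): a dict with "mtx" (3x3 intrinsics, pixels), "dist_coeffs" ([k1, k2, p1, p2, k3] as OpenCV has them; the pictures are not rectified), "rvec" (rotation vector, rad) and "tvec" (3), from world to camera coordinates, as OpenCV has them. Camera axes: x right, y down, z forward; pixel columns grow to the right and rows downward; lengths in m; the calibration is good to about 2 mm. A picture is of the moment at which its call begins. calibration takes no time and is no camera call.
- env.close_job(): hands the job in; it is judged then, once.
The state is a dict: "time": time; "joints": joint angles; "qvel": joint speeds; "joint_efforts": joint torques, N m; "tcp_pos": TCP position; "tool_rot": TCP orientation; "force": force on the tool from outside, world axes, zero at the start; "moment": the same for the moment, N m; "width": finger opening in m; "grasp_force": force on a finger pad.
Only numpy, scipy, OpenCV 4.12 (cv2) and the standard library are available. Lean on these libraries where they do the work, as an engineer would, in place of code of your own. Each camera call takes 0.05 s, during which the arm holds its last target. There are 200 camera calls.

### The job

Set the pallet with the little silver medallion on the ball vise's deck, slide it onto the rail from the rail's rounded open end until the spring detent catches it at the end stop, and let go of it. Then take the hand lens by its handle and hold it level over the middle of the medallion, the lens at the height of the surface gauge's scriber point, which marks its focus, and touching nothing but your grip; the program finishes while you are still holding it there. Do not knock the lens against the work, and leave the gauge and the other tools as they are.

Things in the scene. Friction and masses are not known exactly. Their poses are not given: they have to be found in the camera images.
- pallet: Loose dark steel shoe, 64 mm long (its x), 46 mm wide (its y), 22.5 mm high, 0.3 kg; grip it across the width. On it a round pitch pad 43 mm across and the medallion, top at 29 mm. A T-shaped channel runs underneath along x, right through. Both ends are alike: either way round is right. Origin: centre of the underside, z up. Starts on the bench left or right of the vise.
- pallet_mouth (a point): Middle of the lower edge of the pallet's +x end face (the -x end is the same). Channel: 20 mm wide slot from 0 to 5 mm above the underside, 30 mm wide from 5 to 14.5 mm; its roof is ramped at both ends and has a pocket in the middle for the detent.
- medallion (a point): Centre of the medallion's top face, 29 mm above the pallet's underside centre. Silver-coloured disc 40 mm across, 3 mm thick, engraved with a rosette.
- vise: Fixed engraver's ball vise: rubber ring 140 mm across, bright metal ball and head 114 mm across, on top a steel deck 167 mm long (x from -85 to +82 mm), 64 mm wide, top at 90 mm. Origin: on the bench under the ball's centre; x runs along deck and rail from the bare loading end (-x) to the end stop (+x), a block 46 mm wide, 20 mm high, its face at x = 71 mm.
- vise_ledge (a point): Point on the deck's top, 46 mm to -x from the vise's origin: a pallet set down here, lengthwise along x, stands flat on the bare part of the deck, clear of the rail's nose by 14 mm.
- rail_nose (a point): Top of the rounded open end of the T-rail, at vise x = 0, 12.5 mm above the deck. From here the rail runs to the end stop: stem 16 mm wide and 6.5 mm high, head 27 mm wide from 6.5 to 12.5 mm above the deck. The pallet slides with its underside on the deck, 1.5 mm side play each way and 1.5 mm of lift.
- detent (a point): Top of the spring ball in the rail, at vise x = 38 mm: free, it stands 5.5 mm out of the rail's top (18 mm above the deck). The pallet's ramp pushes it down 3 mm or so, which takes roughly 3 to 8 N of push along the rail; it springs up again into the pallet's pocket when the pallet is home.
- vise_seat (a point): Point on the deck's top, 38 mm along x from the vise's origin, where the pallet's origin lies when it is home (then 1 mm short of the end stop). Axes as the vise's.
- loupe: Loose hand lens, lying flat on the bench, 0.13 kg, 184 mm long: steel-rimmed round glass 71 mm across and 12 mm thick at the +x end, a steel neck and ferrule (19 mm wide, up to x = +12 mm), and a dark wooden handle with flat sides, 18 mm wide (y), 14 mm high, from x = +3 to -91 mm. Origin: on its underside, 55 mm from the lens centre towards the handle; z is the lens's axis, up.
- lens (a point): Centre of the lens, mid-thickness, 6 mm above the loupe's underside, at loupe x = +55 mm. z is the lens axis.
- loupe_grip (a point): Good place to grip the handle, near its front and close to the centre of mass: loupe x = -10 mm, 7 mm above the underside; grip across y (18 mm wide).
- gauge: Heavy surface gauge, does not shift, beyond the vise's end stop, to its left: dark steel block 58 x 50 x 44 mm, upright 11 mm steel spindle to 240 mm height. Origin: centre of the underside; its horizontal scriber points to its -x, towards the medallion's place on the rail. Do not touch.
- scriber_point (a point): Tip of the gauge's scriber, a horizontal steel rod of 6 mm, 88 mm out from the spindle in the gauge's -x. Its height (165 to 200 mm above the bench) is the height for the middle of the lens. It stands about 60 to 100 mm sideways from the middle of the rail seat.
- hammer: Loose chasing hammer, 255 mm long, lying along x left of the work, head to +x. Leave alone. Origin on the bench at the handle's middle.
- caliper: Loose steel vernier caliper, 210 mm long, jaws to its -y, lying flat along x right of the work. Leave alone. Origin at the beam's middle.
- punches: Loose steel cup, 68 mm across, 80 mm high, with punches standing in it up to 142 mm. Leave alone. Origin: centre of the underside.

How it is judged:
By the outcome, as a careful person would: the job done as asked, in the order asked, and still so for the second after the job is handed in, while the arm keeps its last pose, push and grip.
It also fails if it takes over 58 s, if anything falls off the work surface, if the arm or the gripper's body presses on something with over 40 N, if the wrist force passes 120 N, or if a joint passes its speed limit or range.

## Working session

There is one attempt and no reset: what is moved stays moved. The work goes in short steps, Python scripts to look and compute and a shell command to move; the robot and the scene stay as the last step left them, time stands still between calls to the robot, and variables do not carry over. Pictures are saved under pics/ and viewed, at most 10 in all, crops included, and the job is handed in when it is done.

```bash
ls; mkdir -p pics
python3 - <<'E'
from cell import env
import cv2
for n in("top","side"):
    im=env.read_camera(n); cv2.imwrite(f"pics/{n}0.png",im[:,:,::-1])
    c=env.calibration(n); print(n,c)
s=env.sense();print(s["time"],s["tcp_pos"],s["tool_rot"],s["force"],s["width"])
E
```

```text
cell.py
inch.py
pics
top {'mtx': array([[572.17237102,   0.        , 326.95882236],
       [  0.        , 572.17237102, 237.42107969],
       [  0.        ,   0.        ,   1.        ]]), 'dist_coeffs': array([-0.17754548,  0.        ,  0.        ,  0.        ,  0.        ]), 'rvec': array([ 2.20273242, -2.15051454,  0.13313345]), 'tvec': array([-0.02170896,  0.64774395,  1.29643187])}
side {'mtx': array([[443.225404  ,   0.        , 323.69111605],
       [  0.        , 443.225404  , 235.40707811],
       [  0.        ,   0.        ,   1.        ]]), 'dist_coeffs': array([-0.10317284,  0.        ,  0.        ,  0.        ,  0.        ]), 'rvec': array([ 0.53567696, -2.66978654,  1.19785625]), 'tvec': array([0.56765801, 0.26224018, 0.99486058])}
0.1 [ 0.20481957 -0.61630163  0.24914714] [-3.09951487e+00 -5.01509895e-01  4.65736595e-04] [ 1.03606968  0.4064516  -0.13343693] 0.08577038874708098
```
View pics/top0.png

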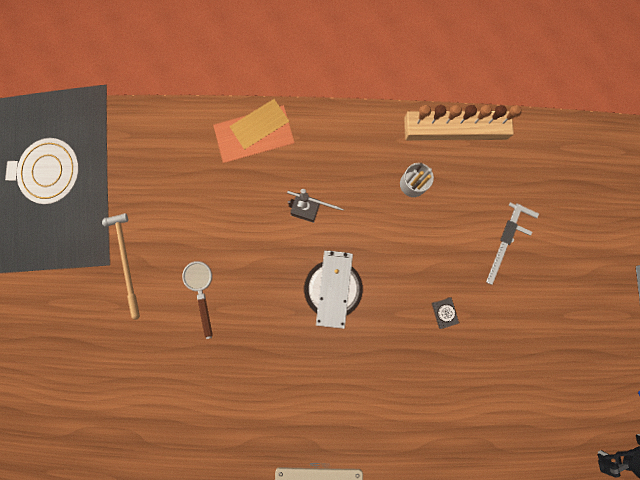

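View pics/side0.png

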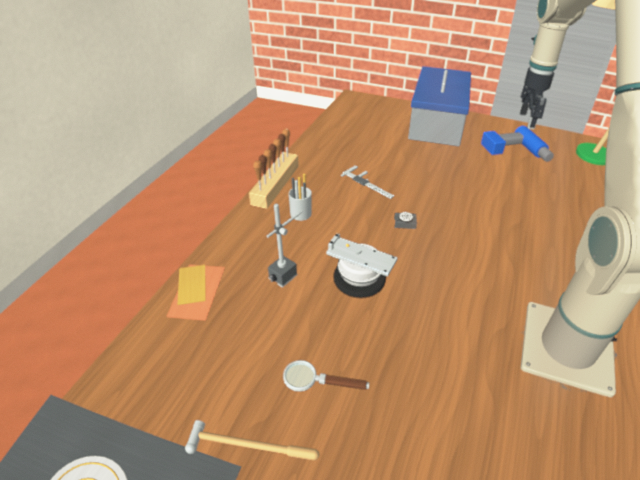

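The top view shows the vise at about (333,290) with its stop end upward, the pallet at (446,313), the loupe with its lens at (197,277) and handle down to (209,338), and the gauge at (304,208) with its scriber tip near (343,209). I'll enlarge these.

Run:
```python
import cv2,numpy as np
t=cv2.imread("pics/top0.png");s=cv2.imread("pics/side0.png")
def crop(im,x,y,w,h,k): return cv2.resize(im[y:y+h,x:x+w],None,fx=k,fy=k,interpolation=cv2.INTER_CUBIC)
o=np.zeros((600,800,3),np.uint8)
o[:,:400]=crop(t,280,185,80,120,5)       # vise upper+gauge
o[:300,400:]=crop(t,290,275,80,60,5)     # vise lower
o[300:,400:]=crop(t,410,285,80,60,5)     # pallet
cv2.imwrite("pics/c1.png",o)
o=np.zeros((600,800,3),np.uint8)
o[:,:320]=crop(t,170,250,64,120,5)       # loupe
o[:,320:]=crop(s,260,195,160,200,3)[:,:480]  if 0 else crop(s,262,195,120,150,4)
cv2.imwrite("pics/c2.png",o)
```

View pics/c1.png

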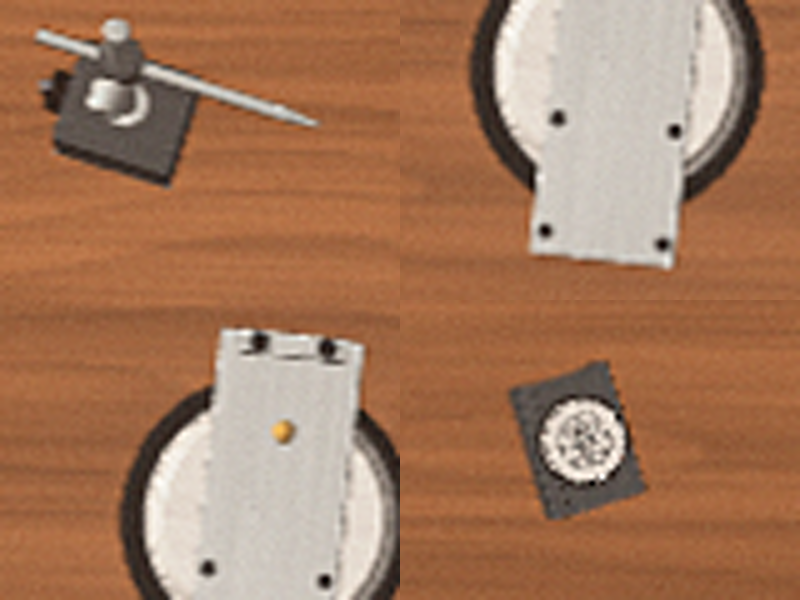

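View pics/c2.png

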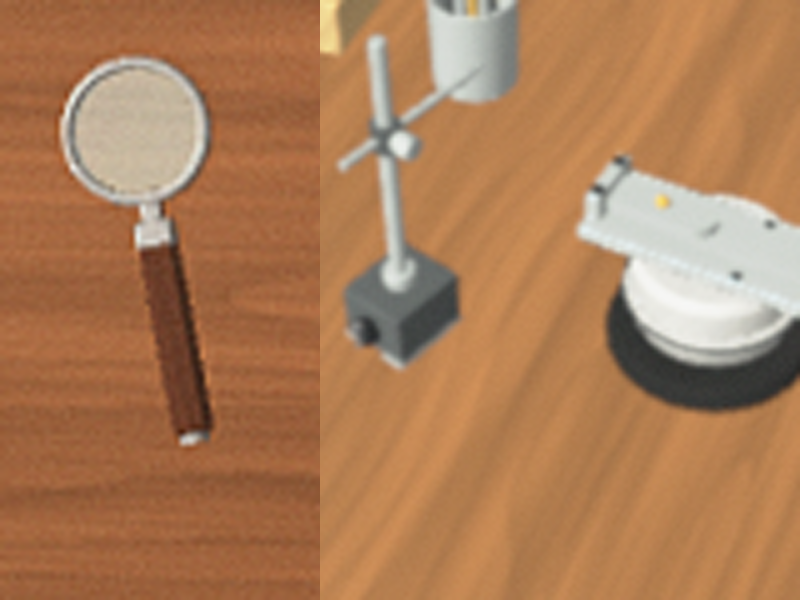

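c1 and c2 give the deck corners, the detent (336.6,271.4), the pallet's corners and medallion (446.8,313), the lens (197,276) with the handle's end at (208.6,337.6), and the scriber tip at top (343.6,209.8) / side (302.5,212).

```bash
cat > h.py <<'E'
import cv2,numpy as np
from scipy.spatial.transform import Rotation as R
from cell import env
C={n:env.calibration(n) for n in("top","side")}
def ray(n,p):
    c=C[n];u=cv2.undistortPoints(np.array([[p]],float),c["mtx"],c["dist_coeffs"])[0,0]
    r=cv2.Rodrigues(c["rvec"])[0];return -r.T@c["tvec"],r.T@np.array([*u,1])
def at(n,p,z):
    o,d=ray(n,p);return o+d*(z-o[2])/d[2]
def tri(pt,ps):
    o1,d1=ray("top",pt);o2,d2=ray("side",ps)
    k=np.linalg.lstsq(np.stack([d1,-d2],1),o2-o1,rcond=None)[0]
    a,b=o1+k[0]*d1,o2+k[1]*d2;return (a+b)/2,np.linalg.norm(a-b)
def proj(n,P):
    c=C[n];return cv2.projectPoints(np.array(P,float).reshape(-1,3),c["rvec"],c["tvec"],c["mtx"],c["dist_coeffs"])[0][:,0]
E
cat > m.py <<'E'
from h import *
np.set_printoptions(precision=4,suppress=True)
q=lambda X,Y,x0,y0,k:(x0+X/k-.5+.5/k,y0+Y/k-.5+.5/k)
T=lambda X,Y:q(X,Y,280,185,5)
print("cams",ray("top",(0,0))[0],ray("side",(0,0))[0])
dk=np.array([at("top",p,.09) for p in (T(222,328),T(363,345),q(271,269,290,275,5),q(130,253,290,275,5))])
print("deck",dk,[np.linalg.norm(dk[i]-dk[i-1]) for i in range(4)])
ax=(dk[0]+dk[1]-dk[2]-dk[3])[:2];ax/=np.linalg.norm(ax);lat=(dk[0]+dk[3]-dk[1]-dk[2])[:2]
print("yaw",np.degrees(np.arctan2(ax[1],ax[0])),np.degrees(np.arctan2(-lat[0],lat[1])))
c=dk.mean(0)[:2];O=c+ax*.0015
print("vise O",O,"seat",O+.038*ax,"detent",at("top",T(283,432),.106),tri(T(283,432),q(662-320,201,262,195,4)))
pc=np.array([at("top",q(X-400,Y-300,410,285,5),.0225) for X,Y in((510,388),(606,362),(648,490),(550,520))])
print("pal",pc,[np.linalg.norm(pc[i]-pc[i-1]) for i in range(4)],pc.mean(0),"med",at("top",q(184,140,410,285,5),.029))
d=pc[0]+pc[1]-pc[2]-pc[3];print("yaw",np.degrees(np.arctan2(d[1],d[0])));d=pc[0]+pc[3]-pc[1]-pc[2];print(np.degrees(np.arctan2(-d[0],d[1])))
L=lambda X,Y,z:at("top",q(X,Y,170,250,5),z)
l=L(135,131,.011);e=L(193,436,.007);f=L(155,235,.007)
d=(l-e)[:2];print("lens",l,"end",e,np.linalg.norm(d),"yaw",np.degrees(np.arctan2(d[1],d[0])),np.degrees(np.arctan2(*(f-e)[1::-1])))
print("tip",tri(T(318,124),q(162,68,262,195,4)),"spindle top",at("top",T(116,25),.24),tri(T(116,27),q(376-320,40,262,195,4)))
E
python3 m.py
```

```text
cams [0.51   0.0167 1.3566] [0.2984 0.7436 0.8596]
deck [[ 0.6135  0.0007  0.09  ]
 [ 0.6075 -0.0621  0.09  ]
 [ 0.4418 -0.0469  0.09  ]
 [ 0.4475  0.0153  0.09  ]] [np.float64(0.16663571850560432), np.float64(0.06312771473626515), np.float64(0.16632439178032773), np.float64(0.062472946670070514)]
yaw -5.141499463148581 -5.358321698363202
vise O [ 0.5291 -0.0234] seat [ 0.5669 -0.0268] detent [ 0.5672 -0.0268  0.106 ] (array([ 0.5654, -0.0275,  0.1046]), np.float64(0.004064458576710824))
pal [[ 0.5027 -0.2552  0.0225]
 [ 0.5156 -0.3011  0.0225]
 [ 0.4557 -0.3219  0.0225]
 [ 0.4412 -0.2751  0.0225]] [np.float64(0.06463465129852104), np.float64(0.04761175289786508), np.float64(0.06339685546362238), np.float64(0.049009664388858135)] [ 0.4788 -0.2883  0.0225] med [ 0.479  -0.2894  0.029 ]
yaw 18.537135727353338
16.47927903021625
lens [0.5516 0.2992 0.011 ] end [0.409  0.2672 0.007 ] 0.14616464863190304 yaw 12.660230163836976 12.813491010280094
tip (array([ 0.6923, -0.0376,  0.165 ]), np.float64(0.004897262114610782)) spindle top [0.7206 0.0474 0.24  ] (array([0.7174, 0.0464, 0.2398]), np.float64(0.005215974368707419))
```

Sizes match (deck 166×63, pallet 64×47, spindle top 0.24 m). I'll take a closer look at the scriber in the side view to fix its height.

Run:
```python
import cv2,numpy as np
s=cv2.imread("pics/side0.png");t=cv2.imread("pics/top0.png")
a=cv2.resize(s[196:241,262:322],None,fx=13,fy=13,interpolation=cv2.INTER_CUBIC)
a=cv2.convertScaleAbs(a,alpha=1.5,beta=-60)
cv2.imwrite("pics/c3.png",a)
```

```text
(no output)
```

View pics/c3.png

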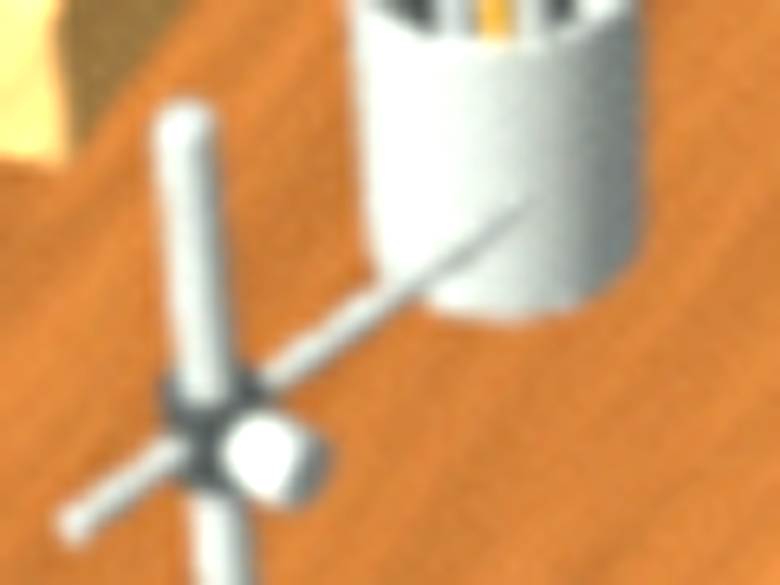

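The scriber tip shows at side pixel (303.1,210.4), the tail at (266.3,236.3) and the spindle top at (275.8,203.2). I'll fit a gauge model to both views.

Run:
```python
from h import *
from scipy.optimize import least_squares
np.set_printoptions(precision=4,suppress=True)
q=lambda X,Y,x0,y0,k:np.array((x0+X/k-.5+.5/k,y0+Y/k-.5+.5/k))
T=lambda X,Y:q(X,Y,280,185,5);S=lambda X,Y:q(X,Y,262,196,13)
det=np.array([.5672,-.0268,.106])
obsT=np.array([T(318,124),T(38,36),T(116,24)]);obsS=np.array([S(540,193),S(62,528),S(185,105)])
obsD=q(342,201,262,195,4)
def f(p,full=False):
    x,y,a,h,l,bu,bv=p;d=np.array([np.cos(a),np.sin(a),0])
    P=np.array([[x,y,h]]*2+[[x,y,.24]]);P[0]-=.088*d;P[1]+=l*d
    b=np.array([bu,bv])
    r=np.r_[(proj("top",P)-obsT).ravel(),(proj("side",P)+b-obsS).ravel(),(proj("side",det)[0]+b-obsD)]
    return (r,P) if full else np.r_[r,np.array([bu,bv])*.2]
r=least_squares(f,[.719,.047,1.2,.17,.05,0,0],loss="soft_l1");print(r.x,np.degrees(r.x[2]));x=f(r.x,True);print(x[0],x[1])
# vise frame of tip
a=np.radians(-5.2);d=x[1][0][:2]-[.5669,-.0268];print(d@[np.cos(a),np.sin(a)],d@[-np.sin(a),np.cos(a)])
```

```text
[ 0.7196  0.0469  1.2726  0.1673  0.0372  1.9293 -0.1812] 72.91573352831321
[ 0.2619  0.2401 -0.0926 -0.8272  0.2558  0.6993 -0.6186  0.1637  0.4615
 -0.0382 -0.3165  0.5124  0.3577 -0.6975] [[ 0.6937 -0.0372  0.1673]
 [ 0.7305  0.0825  0.1673]
 [ 0.7196  0.0469  0.24  ]]
0.12725893232627672 0.0011264590347650845
```

The scriber height is about 0.167 m. Next is a helper that gives the shift in tool axes, then the approach to the pallet.

```bash
cat > go.py <<'E'
import sys
from h import *
# go.py x y z heading_deg(of tool x, mod 180)
x,y,z,hd=map(float,sys.argv[1:5]);s=env.sense();r=R.from_rotvec(s["tool_rot"]);M=r.as_matrix()
h=np.degrees(np.arctan2(M[1,0],M[0,0]));t=(h-hd+90)%180-90
print("t",round(s["time"],2),"head",round(h,2),"tilt",np.round(M[:,2],3),"j7",round(s["joints"][6],2),"\nd",np.round(M.T@(np.array([x,y,z])-s["tcp_pos"]),4),"turn",round(np.radians(t),4),"F",np.round(s["force"],1),"w",round(s["width"],4))
E
python3 go.py .479 -.289 .1 17.4
```

```text
t 0.1 head 18.38 tilt [-0.001  0.002 -1.   ] j7 -0.02 
d [ 0.3634 -0.2239  0.1495] turn 0.0171 F [ 1.   0.4 -0.1] w 0.0858
```

The manual's scale: shifts go in units of 50 mm and turns go in units of 0.05 rad. Converting my numbers, 0.33 m is 6.6, 0.3 m is 6, 0.017 rad is 0.34.

```bash
echo '{"tx": [1, 1.8, 2.7, 3.6, 4.4, 5.2, 6, 6.6], "ty": [-0.6, -1.1, -1.66, -2.2, -2.7, -3.2, -3.7, -4.06], "tz": [0, 0.2, 0.6, 1, 1.4, 1.8, 2.2, 2.6], "yaw": [0, 0, 0.34, 0.34, 0.34, 0.34, 0.34, 0.34], "aperture": [0.085, 0.085, 0.085, 0.085, 0.085, 0.085, 0.085, 0.085]}' | python3 inch.py 30; echo '{"tx": [0.66, 0.66, 0.66, 0.66], "ty": [-0.42, -0.42, -0.42, -0.42], "tz": [0.38, 0.38, 0.38, 0.38], "yaw": [0, 0, 0, 0], "aperture": [0.085, 0.085, 0.085, 0.085]}' | python3 inch.py; python3 go.py .479 -.289 .022 17.4
python3 - <<'E'
import cv2,numpy as np
from h import *
im=env.read_camera("top");cv2.imwrite("pics/top1.png",im[:,:,::-1])
s=env.sense();print(proj("top",s["tcp_pos"]))
c=im[270:345,400:500,::-1];cv2.imwrite("pics/c4.png",cv2.resize(c,None,fx=8,fy=8,interpolation=cv2.INTER_CUBIC))
E
```

```text
time: 0.9
tcp_pos: [0.4479, -0.3274, 0.1254]
tool_rot: [3.105, 0.475, 0.001]
force: [1.3, -0.5, 0.0]
width: 0.085
grasp_force: 0.0
time: 1.3
tcp_pos: [0.4712, -0.3003, 0.1071]
tool_rot: [3.105, 0.473, -0.001]
force: [-0.3, -0.1, 0.6]
width: 0.085
grasp_force: 0.0
t 1.3 head 17.32 tilt [-0.    -0.001 -1.   ] j7 -0.69 
d [ 0.0109 -0.0085  0.0851] turn -0.0015 F [-0.3 -0.1  0.6] w 0.085
[[459.41571757 317.20739977]]
```

View pics/c4.png

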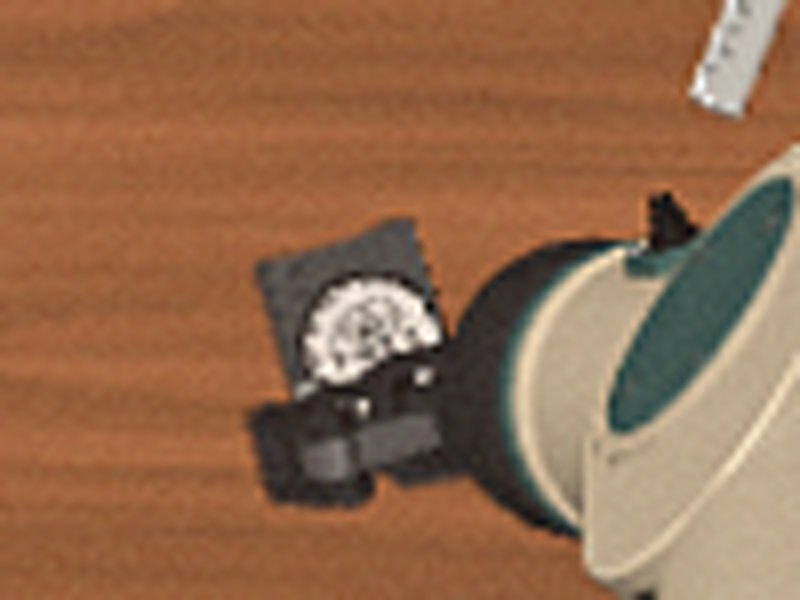

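The view shows the open gripper still short of the pallet (medallion at crop (370,335)), with the arm lagging its last target. I'll finish the approach and descend.

```bash
echo '{"tx": [0], "ty": [0], "tz": [0], "yaw": [0], "aperture": [0.085]}' | python3 inch.py; python3 go.py .479 -.289 .06 17.4
```

```text
time: 1.45
tcp_pos: [0.4712, -0.3007, 0.1075]
tool_rot: [3.105, 0.471, 0.0]
force: [-0.3, -0.6, 0.5]
width: 0.0852
grasp_force: 0.0
t 1.45 head 17.25 tilt [ 0.    -0.001 -1.   ] j7 -0.69 
d [ 0.011  -0.0089  0.0475] turn -0.0026 F [-0.3 -0.6  0.5] w 0.0852
```

```bash
echo '{"tx": [0.22, 0.22, 0.22, 0.22], "ty": [-0.18, -0.18, -0.18, -0.18], "tz": [0.4, 0.9, 1.1, 1.1], "yaw": [-0.06, -0.06, -0.06, -0.06], "aperture": [0.085, 0.085, 0.085, 0.085]}' | python3 inch.py; python3 go.py .479 -.289 .022 17.4
```

```text
time: 1.85
tcp_pos: [0.4783, -0.2876, 0.051]
tool_rot: [-3.104, -0.477, 0.004]
force: [-0.4, -0.3, 0.2]
width: 0.085
grasp_force: 0.0
t 1.85 head 17.49 tilt [-0.002  0.001 -1.   ] j7 -0.71 
d [0.0003 0.0016 0.029 ] turn 0.0015 F [-0.4 -0.3  0.2] w 0.085
```

In the tool's units: 0.028 m is 0.56, 0.015 m is 0.3.

```bash
echo '{"tx": [0, 0, 0, 0, 0, 0, 0, 0], "ty": [0.02, 0.02, 0.02, 0.02, 0.02, 0.02, 0.02, 0.02], "tz": [0.3, 0.56, 0.56, 0.56, 0.56, 0.56, 0.56, 0.56], "yaw": [0, 0, 0, 0, 0, 0, 0, 0], "aperture": [0.085, 0.085, 0.085, 0.03, 0.03, 0.03, 0.03, 0.03]}' | python3 inch.py 40; echo '{"tx": [0, 0, 0, 0], "ty": [0, 0, 0, 0], "tz": [0, 0, 0, 0], "yaw": [0, 0, 0, 0], "aperture": [0.03, 0.03, 0.03, 0.03]}' | python3 inch.py 40; python3 go.py .479 -.289 .022 17.4
```

```text
time: 2.65
tcp_pos: [0.4804, -0.2882, 0.0246]
tool_rot: [3.104, 0.48, 0.001]
force: [-0.3, 0.5, 5.6]
width: 0.045
grasp_force: 42.3
time: 3.05
tcp_pos: [0.4804, -0.2882, 0.0246]
tool_rot: [3.104, 0.48, 0.001]
force: [-1.3, 0.5, 5.5]
width: 0.0452
grasp_force: 42.4
t 3.05 head 17.58 tilt [ 0.001 -0.    -1.   ] j7 -0.7 
d [-0.0015  0.0003  0.0026] turn 0.0032 F [-1.3  0.5  5.5] w 0.0452
```

Gripped (45 mm opening). Next I lift it and carry it over the ledge.

In the tool's units: -0.135 m is -2.7, -0.1 m is -2.

```bash
echo '{"tx": [0, 0, 0, 0, 0], "ty": [0, 0, 0, 0, 0], "tz": [-0.4, -1.2, -2, -2.7, -2.7], "yaw": [0, 0, 0, 0, 0], "aperture": [0.03, 0.03, 0.03, 0.03, 0.03]}' | python3 inch.py 40; python3 go.py .4848 -.0193 .16 -5.2
```

```text
time: 3.55
tcp_pos: [0.4825, -0.2897, 0.1632]
tool_rot: [3.099, 0.479, 0.011]
force: [1.7, -0.4, -2.3]
width: 0.0451
grasp_force: 42.3
t 3.55 head 17.57 tilt [ 0.008 -0.004 -1.   ] j7 -0.71 
d [ 0.0837 -0.2571  0.0021] turn 0.3974 F [ 1.7 -0.4 -2.3] w 0.0451
```

```bash
cat /dev/null; python3 -c "
from cell import env;s=env.sense();print(s['force'],s['grasp_force'],s['joints'])"
```

```text
[ 1.66778572 -0.42210543 -2.30861792] 42.28874087333679 [ 0.44754222  0.61397817  0.06586153  1.85898542 -0.06161137  0.66169442
 -0.71443778]
```

In the tool's units: -0.257 m is -5.14, -0.235 m is -4.7, 0.397 rad is 7.94.

```bash
echo '{"tx": [0.24, 0.5, 0.76, 1.02, 1.28, 1.52, 1.68, 1.68], "ty": [-0.74, -1.54, -2.34, -3.14, -3.94, -4.7, -5.14, -5.14], "tz": [0, 0, 0, 0, 0, 0, 0, 0], "yaw": [1.2, 2.4, 3.8, 5.2, 6.4, 7.4, 7.94, 7.94], "aperture": [0.03, 0.03, 0.03, 0.03, 0.03, 0.03, 0.03, 0.03]}' | python3 inch.py; echo '{"tx": [0, 0], "ty": [0, 0], "tz": [0, 0], "yaw": [0, 0], "aperture": [0.03, 0.03]}' | python3 inch.py; python3 go.py .4848 -.0193 .1146 -5.2
```

```text
time: 4.35
tcp_pos: [0.4815, -0.0129, 0.1576]
tool_rot: [-3.137, 0.131, 0.005]
force: [-0.2, 0.1, -2.5]
width: 0.0452
grasp_force: 42.4
time: 4.55
tcp_pos: [0.482, -0.019, 0.1584]
tool_rot: [3.137, -0.144, -0.002]
force: [-0.7, -0.5, -3.1]
width: 0.045
grasp_force: 42.4
t 4.55 head -5.25 tilt [-0.001 -0.001 -1.   ] j7 -1.46 
d [ 0.0029 -0.      0.0438] turn -0.0009 F [-0.7 -0.5 -3.1] w 0.045
```

```bash
echo '{"tx": [0.04, 0.04, 0.04, 0.04, 0.04, 0.04], "ty": [0, 0, 0, 0, 0, 0], "tz": [0.4, 0.68, 0.8, 0.84, 0.87, 0.87], "yaw": [0, 0, 0, 0, 0, 0], "aperture": [0.03, 0.03, 0.03, 0.03, 0.03, 0.03]}' | python3 inch.py; python3 go.py .4848 -.0193 .1146 -5.2
```

```text
time: 5.15
tcp_pos: [0.4848, -0.0183, 0.1158]
tool_rot: [3.138, -0.142, 0.001]
force: [0.6, 0.2, -2.7]
width: 0.0449
grasp_force: 42.3
t 5.15 head -5.2 tilt [ 0.001 -0.    -1.   ] j7 -1.43 
d [0.0001 0.001  0.0012] turn 0.0 F [ 0.6  0.2 -2.7] w 0.0449
```

In the tool's units: 0.001 m is 0.02.

```bash
echo '{"tx": [0, 0], "ty": [0.02, 0.02], "tz": [0.02, 0.02], "yaw": [0, 0], "aperture": [0.03, 0.03]}' | python3 inch.py; echo '{"tx": [0, 0], "ty": [0, 0], "tz": [0.02, 0.02], "yaw": [0, 0], "aperture": [0.03, 0.03]}' | python3 inch.py;echo '{"tx": [0, 0], "ty": [0, 0], "tz": [0.02, 0.02], "yaw": [0, 0], "aperture": [0.03, 0.03]}' | python3 inch.py
```

```text
time: 5.35
tcp_pos: [0.4846, -0.0191, 0.1148]
tool_rot: [3.138, -0.142, 0.001]
force: [-0.9, 0.2, -2.4]
width: 0.0454
grasp_force: 42.4
time: 5.55
tcp_pos: [0.4846, -0.019, 0.1146]
tool_rot: [-3.138, 0.142, -0.002]
force: [-1.5, 0.3, 7.3]
width: 0.0452
grasp_force: 43.7
time: 5.75
tcp_pos: [0.4846, -0.019, 0.1145]
tool_rot: [-3.138, 0.142, -0.002]
force: [-5.0, 0.8, 19.5]
width: 0.045
grasp_force: 44.9
```

Contact at the height expected. I'll release, clear the view, and check alignment against the rail.

In the tool's units: -0.0015 m is -0.03.

```bash
echo '{"tx": [0, 0, 0, 0, 0], "ty": [0, 0, 0, 0, 0], "tz": [-0.03, -0.03, -0.03, -0.03, -0.03], "yaw": [0, 0, 0, 0, 0], "aperture": [0.03, 0.085, 0.085, 0.085, 0.085]}' | python3 inch.py; echo '{"tx": [0, 0, 0, 0, 0, 0, 0], "ty": [0, 0, 0.8, 1.8, 2.6, 3.4, 3.4], "tz": [-0.6, -1.4, -1.4, -1.4, -1.4, -1.4, -1.4], "yaw": [0, 0, 0, 0, 0, 0, 0], "aperture": [0.085, 0.085, 0.085, 0.085, 0.085, 0.085, 0.085]}' | python3 inch.py
python3 - <<'E'
import cv2
from h import *
im=env.read_camera("top")[:,:,::-1];cv2.imwrite("pics/top2.png",im)
c=im[245:333,292:382];cv2.imwrite("pics/c5.png",cv2.resize(c,None,fx=6.66667,fy=6.66667,interpolation=cv2.INTER_CUBIC))
E
```

```text
time: 6.25
tcp_pos: [0.4844, -0.0189, 0.1138]
tool_rot: [3.138, -0.142, -0.0]
force: [0.2, 0.2, 0.1]
width: 0.085
grasp_force: 0.0
time: 6.95
tcp_pos: [0.4678, -0.1952, 0.1843]
tool_rot: [3.133, -0.157, 0.001]
force: [-0.6, -0.8, 0.0]
width: 0.0853
grasp_force: 0.0
```

View pics/c5.png

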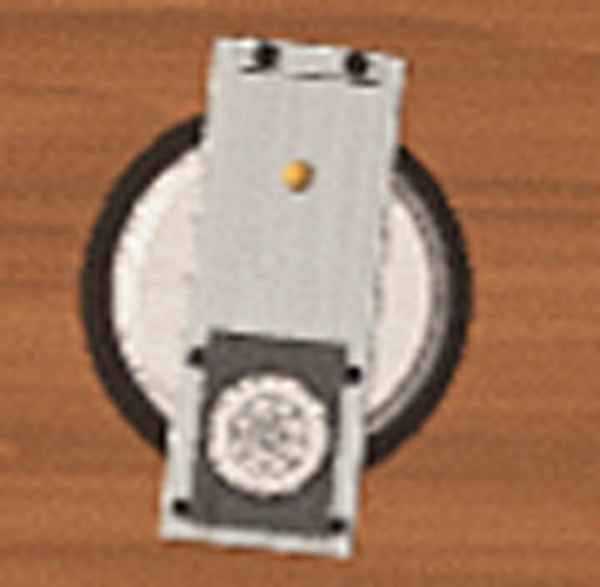

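The pallet stands flat on the bare end of the deck; medallion at crop (268,434), detent at (297,176). Now the lateral and yaw error against the rail.

```bash
python3 - <<'E'
from h import *
np.set_printoptions(precision=4,suppress=True)
k=20/3
A=lambda X,Y,z:at("top",(292+X/k-.5+.5/k,245+Y/k-.5+.5/k),z)[:2]
hd=lambda v:np.degrees(np.arctan2(v[1],v[0]))
s=[A(*p,.09) for p in((196,357),(354,375),(336,524),(180,506))]
d=[A(*p,.09) for p in((213,38),(405,58),(350,555),(160,538))]
p=[A(*q,.1125) for q in((210,330),(347,346),(330,532),(192,522))]
m=A(268,434,.119);b=A(297,176,.106)
for n,c in(("screw",s),("deck",d),("pal",p)): print(n,np.mean(c,0),"ax",hd(c[0]+c[1]-c[2]-c[3]),"lat",hd(c[0]+c[3]-c[1]-c[2])-90,np.linalg.norm(c[0]-c[1]),np.linalg.norm(c[0]-c[3]))
a=np.radians(-5.2);n=np.array([-np.sin(a),np.cos(a)]);u=np.array([np.cos(a),np.sin(a)])
for nm,x in(("med",m),("det",b),("scr",np.mean(s,0)),("deck",np.mean(d,0)),("palc",np.mean(p,0))): print(nm,x,"along",(x-m)@u,"lat",(x-m)@n)
E
python3 go.py .4846 -.019 .16 -5.2
```

```text
screw [ 0.4803 -0.019 ] ax -5.2352232151811045 lat -5.25679606789366 0.05265102635623609 0.049423823971207634
deck [ 0.528  -0.0232] ax -4.924709936906905 lat -4.217072126993855 0.06435695744560567 0.16652398835628923
pal [ 0.4834 -0.0194] ax -4.015164003067747 lat -4.122217277196668 0.04487849875527109 0.06248413356003803
med [ 0.4831 -0.0187] along 0.0 lat 0.0
det [ 0.5673 -0.0267] along 0.08461004933084193 lat -0.000330979553601079
scr [ 0.4803 -0.019 ] along -0.0027356234736310324 lat -0.0006444690509506981
deck [ 0.528  -0.0232] along 0.04516510841688479 lat -0.0004267754693682338
palc [ 0.4834 -0.0194] along 0.000442278732228124 lat -0.0007185078105045629
t 7.0 head -5.53 tilt [-0.    -0.001 -1.   ] j7 -1.15 
d [-0.0003 -0.1734  0.0237] turn -0.0057 F [ 0.4  0.3 -0.9] w 0.0855
```

Alignment is within about 0.5 mm. I'll regrasp and slide it on.

In the tool's units: -0.173 m is -3.46, -0.155 m is -3.1, -0.006 rad is -0.12.

```bash
echo '{"tx": [0, 0, 0, 0, 0, 0, 0, 0], "ty": [-0.8, -1.6, -2.4, -3.1, -3.46, -3.46, -3.46, -3.46], "tz": [0, 0, 0, 0, 0, 0.2, 0.48, 0.48], "yaw": [0, 0, 0, 0, -0.12, -0.12, -0.12, -0.12], "aperture": [0.085, 0.085, 0.085, 0.085, 0.085, 0.085, 0.085, 0.085]}' | python3 inch.py; echo '{"tx": [0], "ty": [0], "tz": [0], "yaw": [0], "aperture": [0.085]}' | python3 inch.py; python3 go.py .4846 -.0193 .1155 -5.2
```

```text
time: 7.8
tcp_pos: [0.483, -0.0159, 0.1583]
tool_rot: [3.138, -0.132, -0.006]
force: [-0.2, 0.1, -1.3]
width: 0.0849
grasp_force: 0.0
time: 7.9
tcp_pos: [0.4842, -0.0164, 0.1596]
tool_rot: [3.138, -0.134, -0.002]
force: [1.4, 0.3, -0.4]
width: 0.0851
grasp_force: 0.0
t 7.9 head -4.87 tilt [-0.001 -0.    -1.   ] j7 -1.46 
d [0.0007 0.0028 0.0441] turn 0.0057 F [ 1.4  0.3 -0.4] w 0.0851
```

```bash
echo '{"tx": [0.014, 0.014, 0.014, 0.014, 0.014], "ty": [0.06, 0.06, 0.06, 0.06, 0.06], "tz": [0.4, 0.72, 0.86, 0.86, 0.86], "yaw": [0.12, 0.12, 0.12, 0.12, 0.12], "aperture": [0.085, 0.085, 0.085, 0.085, 0.085]}' | python3 inch.py; python3 go.py .4846 -.0193 .1152 -5.2
```

```text
time: 8.4
tcp_pos: [0.4854, -0.0192, 0.1175]
tool_rot: [3.138, -0.142, 0.001]
force: [0.0, -0.5, 0.9]
width: 0.0851
grasp_force: 0.0
t 8.4 head -5.19 tilt [ 0.001 -0.    -1.   ] j7 -1.43 
d [-0.0008  0.0001  0.0023] turn 0.0001 F [ 0.  -0.5  0.9] w 0.0851
```

In the tool's units: 0.0015 m is 0.03.

```bash
echo '{"tx": [0, 0, 0, 0, 0, 0], "ty": [0, 0, 0, 0, 0, 0], "tz": [0.03, 0.03, 0.03, 0.03, 0.03, 0.03], "yaw": [0, 0, 0, 0, 0, 0], "aperture": [0.085, 0.03, 0.03, 0.03, 0.03, 0.03]}' | python3 inch.py 40; echo '{"tx": [0.08, 0.16, 0.24, 0.24], "ty": [0, 0, 0, 0], "tz": [0, 0, 0, 0], "yaw": [0, 0, 0, 0], "aperture": [0.03, 0.03, 0.03, 0.03]}' | python3 inch.py; echo '{"tx": [0.06, 0.12, 0.18, 0.24, 0.24], "ty": [0, 0, 0, 0, 0], "tz": [0, 0, 0, 0, 0], "yaw": [0, 0, 0, 0, 0], "aperture": [0.03, 0.03, 0.03, 0.03, 0.03]}' | python3 inch.py; python3 go.py .5669 -.0268 .116 -5.2
```

```text
time: 9.0
tcp_pos: [0.4853, -0.0189, 0.1159]
tool_rot: [-3.138, 0.141, -0.001]
force: [-1.1, -0.7, 5.7]
width: 0.0452
grasp_force: 41.0
time: 9.4
tcp_pos: [0.4932, -0.0197, 0.1159]
tool_rot: [-3.137, 0.142, 0.012]
force: [-9.9, 1.1, 13.7]
width: 0.0452
grasp_force: 42.1
time: 9.9
tcp_pos: [0.505, -0.0207, 0.1159]
tool_rot: [-3.137, 0.142, 0.012]
force: [-9.3, 0.3, 15.6]
width: 0.045
grasp_force: 42.2
t 9.9 head -5.18 tilt [-0.008  0.002 -1.   ] j7 -1.43 
d [ 0.0622  0.0005 -0.0006] turn 0.0004 F [-9.3  0.3 15.6] w 0.045
```

In the tool's units: -0.001 m is -0.02, 0.025 m is 0.5.

```bash
echo '{"tx": [0.04, 0.1, 0.18, 0.26, 0.34, 0.42, 0.5, 0.5], "ty": [0, 0, 0, 0, 0, 0, 0, 0], "tz": [-0.02, -0.02, -0.02, -0.02, -0.02, -0.02, -0.02, -0.02], "yaw": [0, 0, 0, 0, 0, 0, 0, 0], "aperture": [0.03, 0.03, 0.03, 0.03, 0.03, 0.03, 0.03, 0.03]}' | python3 inch.py; python3 go.py .5696 -.0266 .116 -5.2
```

```text
time: 10.7
tcp_pos: [0.5347, -0.0235, 0.1165]
tool_rot: [3.138, -0.142, 0.001]
force: [0.1, 0.1, -2.7]
width: 0.045
grasp_force: 41.2
t 10.7 head -5.17 tilt [ 0.001 -0.    -1.   ] j7 -1.43 
d [ 0.035  -0.      0.0005] turn 0.0005 F [ 0.1  0.1 -2.7] w 0.045
```

```bash
for i in 1; do echo '{"tx": [0.06, 0.12, 0.18, 0.24], "ty": [0, 0, 0, 0], "tz": [0, 0, 0, 0], "yaw": [0, 0, 0, 0], "aperture": [0.03, 0.03, 0.03, 0.03]}' | python3 inch.py 60; echo '{"tx": [0.06, 0.12, 0.18, 0.24], "ty": [0, 0, 0, 0], "tz": [0, 0, 0, 0], "yaw": [0, 0, 0, 0], "aperture": [0.03, 0.03, 0.03, 0.03]}' | python3 inch.py; echo '{"tx": [0.06, 0.12, 0.16, 0.16], "ty": [0, 0, 0, 0], "tz": [0, 0, 0, 0], "yaw": [0, 0, 0, 0], "aperture": [0.03, 0.03, 0.03, 0.03]}' | python3 inch.py; done; python3 go.py .5696 -.0266 .116 -5.2
```

```text
time: 11.1
tcp_pos: [0.5444, -0.0243, 0.1162]
tool_rot: [-3.138, 0.142, 0.006]
force: [-5.4, 0.3, -0.4]
width: 0.0444
grasp_force: 68.1
time: 11.5
tcp_pos: [0.5587, -0.0256, 0.1167]
tool_rot: [3.138, -0.142, 0.002]
force: [-1.5, 0.6, 0.3]
width: 0.0446
grasp_force: 68.2
time: 11.9
tcp_pos: [0.5679, -0.0265, 0.1167]
tool_rot: [3.138, -0.142, 0.007]
force: [2.8, 0.2, -2.4]
width: 0.0443
grasp_force: 68.1
t 11.9 head -5.17 tilt [ 0.004 -0.001 -1.   ] j7 -1.44 
d [ 0.0017 -0.      0.0007] turn 0.0005 F [ 2.8  0.2 -2.4] w 0.0443
```

```bash
for i in 1; do echo '{"tx": [0.02, 0.02], "ty": [0, 0], "tz": [0, 0], "yaw": [0, 0], "aperture": [0.03, 0.03]}' | python3 inch.py; echo '{"tx": [0.02, 0.02], "ty": [0, 0], "tz": [0, 0], "yaw": [0, 0], "aperture": [0.03, 0.03]}' | python3 inch.py;echo '{"tx": [0.02, 0.02], "ty": [0, 0], "tz": [0, 0], "yaw": [0, 0], "aperture": [0.03, 0.03]}' | python3 inch.py; done
```

```text
time: 12.1
tcp_pos: [0.568, -0.0265, 0.1168]
tool_rot: [3.138, -0.142, 0.004]
force: [2.4, -0.6, -1.5]
width: 0.0443
grasp_force: 68.1
time: 12.3
tcp_pos: [0.5681, -0.0265, 0.1166]
tool_rot: [3.138, -0.142, 0.001]
force: [2.0, -0.3, -0.5]
width: 0.0442
grasp_force: 68.1
time: 12.5
tcp_pos: [0.5685, -0.0265, 0.1164]
tool_rot: [-3.138, 0.142, 0.001]
force: [1.5, -0.2, -1.5]
width: 0.0444
grasp_force: 68.1
```

```bash
for i in 1; do echo '{"tx": [0.02, 0.02], "ty": [0, 0], "tz": [0, 0], "yaw": [0, 0], "aperture": [0.03, 0.03]}' | python3 inch.py; echo '{"tx": [0.02, 0.02], "ty": [0, 0], "tz": [0, 0], "yaw": [0, 0], "aperture": [0.03, 0.03]}' | python3 inch.py; done; python3 go.py .5696 -.0266 .116 -5.2
```

```text
time: 12.7
tcp_pos: [0.569, -0.0265, 0.1162]
tool_rot: [-3.138, 0.142, 0.003]
force: [0.2, 0.3, -2.4]
width: 0.0442
grasp_force: 68.1
time: 12.9
tcp_pos: [0.5702, -0.0267, 0.1162]
tool_rot: [-3.138, 0.142, 0.002]
force: [0.3, 0.3, -2.7]
width: 0.0446
grasp_force: 68.1
t 12.9 head -5.17 tilt [-0.001  0.    -1.   ] j7 -1.44 
d [-0.0006 -0.      0.0002] turn 0.0005 F [ 0.3  0.3 -2.7] w 0.0446
```

The pallet is at home by distance. I'll release, rise, and head to the loupe, then check.

In the tool's units: 0.001 m is 0.02.

```bash
echo '{"tx": [0, 0, 0, 0, 0, 0], "ty": [0, 0, 0, 0, 0, 0], "tz": [0.02, 0.02, 0.02, 0.02, 0.02, 0.02], "yaw": [0, 0, 0, 0, 0, 0], "aperture": [0.03, 0.03, 0.085, 0.085, 0.085, 0.085]}' | python3 inch.py; echo '{"tx": [0, 0, 0, 0, 0], "ty": [0, 0, 0, 0, 0], "tz": [-0.4, -1.2, -2, -2.4, -2.4], "yaw": [0, 0, 0, 0, 0], "aperture": [0.085, 0.085, 0.085, 0.085, 0.085]}' | python3 inch.py; python3 go.py .4882 .2849 .12 12.7
```

```text
time: 13.5
tcp_pos: [0.5709, -0.0267, 0.1154]
tool_rot: [3.138, -0.142, 0.0]
force: [0.3, -0.5, 0.6]
width: 0.0849
grasp_force: 0.0
time: 14.0
tcp_pos: [0.5729, -0.027, 0.2388]
tool_rot: [-3.138, 0.142, -0.011]
force: [-0.1, 0.6, -1.3]
width: 0.0852
grasp_force: 0.0
t 14.0 head -5.17 tilt [ 0.007 -0.    -1.   ] j7 -1.49 
d [-0.1132 -0.3029  0.1182] turn -0.3119 F [-0.1  0.6 -1.3] w 0.0852
```

```bash
echo '{"tx": [-0.32, -0.64, -0.96, -1.28, -1.6, -1.9, -2.16, -2.26], "ty": [-0.84, -1.7, -2.54, -3.4, -4.2, -5, -5.8, -6.06], "tz": [0, 0, 0, 0.4, 0.8, 1.2, 1.6, 2], "yaw": [-1, -2, -3, -4, -5, -6, -6.24, -6.24], "aperture": [0.085, 0.085, 0.085, 0.085, 0.085, 0.085, 0.085, 0.085]}' | python3 inch.py; echo '{"tx": [0, 0], "ty": [0, 0], "tz": [0, 0], "yaw": [0, 0], "aperture": [0.085, 0.085]}' | python3 inch.py; python3 go.py .4882 .2849 .08 12.7
python3 - <<'E'
import cv2
from h import *
im=env.read_camera("top")[:,:,::-1];cv2.imwrite("pics/top3.png",im)
s=env.read_camera("side")[:,:,::-1];cv2.imwrite("pics/side3.png",s)
a=cv2.resize(im[245:345,160:380],(800,364),interpolation=cv2.INTER_CUBIC)
c=cv2.resize(s[215:274,310:410],(400,236),interpolation=cv2.INTER_CUBIC)
o=np.zeros((600,800,3),np.uint8);o[:364]=a;o[364:,:400]=c
# zoom of vise
v=cv2.resize(im[246:305,305:405],(400,236),interpolation=cv2.INTER_CUBIC);o[364:,400:]=v
cv2.imwrite("pics/c6.png",o)
E
```

```text
time: 14.8
tcp_pos: [0.4828, 0.2908, 0.1335]
tool_rot: [-3.118, -0.358, 0.003]
force: [-0.8, 0.0, 0.4]
width: 0.0848
grasp_force: 0.0
time: 15.0
tcp_pos: [0.4854, 0.2838, 0.1348]
tool_rot: [3.12, 0.347, -0.002]
force: [0.4, -0.3, 0.6]
width: 0.0855
grasp_force: 0.0
t 15.0 head 12.68 tilt [-0.001 -0.002 -1.   ] j7 -1.77 
d [ 0.0031 -0.0005  0.0548] turn -0.0004 F [ 0.4 -0.3  0.6] w 0.0855
```

View pics/c6.png

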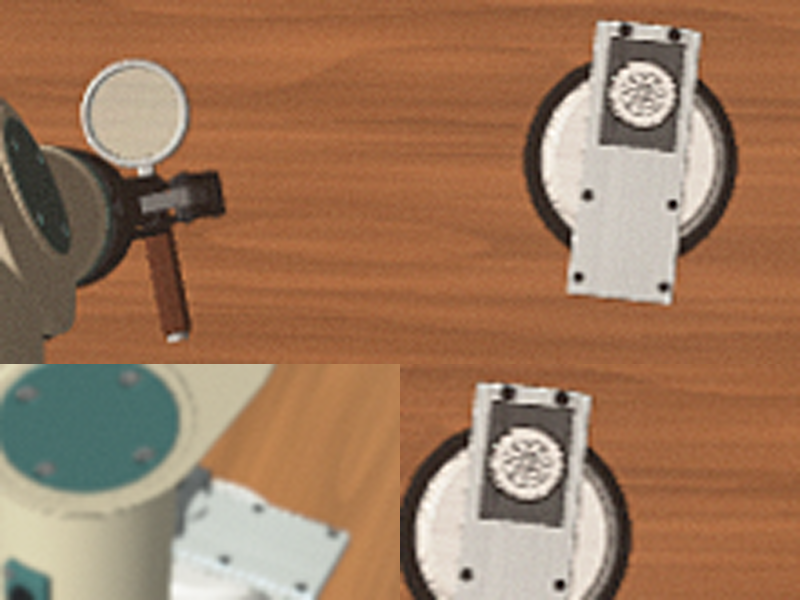

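The pallet sits against the end stop with the medallion at about (336.9,270.9); the loupe lies undisturbed under the open gripper, handle across the fingers. I'll check the seat figure and descend.

```bash
python3 -c "
from h import *
print(at('top',(336.9,270.9),.119),at('top',(336.3,270.8),.119),proj('top',[.567,-.0268,.119]))"; echo '{"tx": [0.06, 0.06, 0.06, 0.06], "ty": [-0.01, -0.01, -0.01, -0.01], "tz": [0.8, 1.6, 2, 2], "yaw": [0, 0, 0, 0], "aperture": [0.085, 0.085, 0.085, 0.085]}' | python3 inch.py 60;  python3 go.py .4882 .2849 .022 12.7
```

```text
[ 0.56690204 -0.02787618  0.119     ] [ 0.56708797 -0.02657263  0.119     ] [[336.40410168 270.8430868 ]]
time: 15.5
tcp_pos: [0.4879, 0.2838, 0.0339]
tool_rot: [3.12, 0.343, -0.005]
force: [-0.6, -0.1, 0.2]
width: 0.085
grasp_force: 0.0
t 15.5 head 12.55 tilt [-0.003 -0.003 -1.   ] j7 -1.75 
d [ 0.0006 -0.0011  0.0119] turn -0.0026 F [-0.6 -0.1  0.2] w 0.085
```

```bash
echo '{"tx": [0.01, 0.01, 0.01, 0.01, 0.01, 0.01], "ty": [-0.02, -0.02, -0.02, -0.02, -0.02, -0.02], "tz": [0.12, 0.21, 0.21, 0.21, 0.21, 0.21], "yaw": [-0.04, -0.04, -0.04, -0.04, -0.04, -0.04], "aperture": [0.085, 0.085, 0.085, 0.04, 0.04, 0.03]}' | python3 inch.py; echo '{"tx": [0, 0, 0, 0, 0], "ty": [0, 0, 0, 0, 0], "tz": [0, 0, 0, 0, 0], "yaw": [0, 0, 0, 0, 0], "aperture": [0.005, 0.005, 0.005, 0.005, 0.005]}' | python3 inch.py 60;python3 go.py .4882 .2849 .022 12.7
```

```text
time: 16.1
tcp_pos: [0.4888, 0.2877, 0.0254]
tool_rot: [-3.122, -0.351, -0.001]
force: [0.2, -0.1, -0.1]
width: 0.0441
grasp_force: 0.0
time: 16.6
tcp_pos: [0.4887, 0.2876, 0.0253]
tool_rot: [-3.122, -0.351, -0.0]
force: [-0.8, -1.1, 6.4]
width: 0.0162
grasp_force: 59.3
t 16.6 head 12.82 tilt [ 0.  0. -1.] j7 -1.74 
d [-0.0011  0.0025  0.0033] turn 0.0021 F [-0.8 -1.1  6.4] w 0.0162
```

Gripped on the handle. Next I lift and carry it.

The manual's scale: shifts go in units of 50 mm and turns go in units of 0.05 rad. Converting my numbers, -0.22 m is -4.4, -0.19 m is -3.8.

```bash
echo '{"tx": [0, 0, 0, 0, 0, 0, 0, 0], "ty": [0, 0, 0, 0, 0, 0, 0, 0], "tz": [-0.2, -0.6, -1.4, -2.2, -3, -3.8, -4.4, -4.4], "yaw": [0, 0, 0, 0, 0, 0, 0, 0], "aperture": [0.005, 0.005, 0.005, 0.005, 0.005, 0.005, 0.005, 0.005]}' | python3 inch.py 70; python3 go.py .5046 -.0409 .24 12.7
python3 - <<'E'
import cv2
from h import *
im=env.read_camera("top")[:,:,::-1];cv2.imwrite("pics/top4.png",im)
s=env.read_camera("side")[:,:,::-1];cv2.imwrite("pics/side4.png",s)
t=env.sense();print(t["tcp_pos"],proj("top",t["tcp_pos"]),proj("side",t["tcp_pos"]))
E
```

```text
time: 17.4
tcp_pos: [0.4908, 0.2885, 0.2496]
tool_rot: [-3.118, -0.35, -0.012]
force: [0.7, 1.2, -1.6]
width: 0.016
grasp_force: 68.7
t 17.4 head 12.82 tilt [ 0.007  0.005 -1.   ] j7 -1.8 
d [-0.0597  0.3243  0.0081] turn 0.002 F [ 0.7  1.2 -1.6] w 0.016
[0.48827382 0.28737951 0.24531036] [[176.65228882 303.99487389]] [[326.4973794  309.92887609]]
```

In the tool's units: 0.315 m is 6.3, 0.275 m is 5.5.

```bash
echo '{"tx": [-0.12, -0.26, -0.4, -0.56, -0.72, -0.88, -1.02, -1.16], "ty": [0.7, 1.5, 2.3, 3.1, 3.9, 4.7, 5.5, 6.3], "tz": [0, 0, 0, 0, 0, 0, 0, 0], "yaw": [0, 0, 0, 0, 0, 0, 0, 0], "aperture": [0.005, 0.005, 0.005, 0.005, 0.005, 0.005, 0.005, 0.005]}' | python3 inch.py; echo '{"tx": [-0.04, -0.04, -0.04], "ty": [0.18, 0.18, 0.18], "tz": [0, 0, 0], "yaw": [0, 0, 0], "aperture": [0.005, 0.005, 0.005]}' | python3 inch.py; python3 go.py .5046 -.0409 .1863 12.7
```

```text
time: 18.3
tcp_pos: [0.5004, -0.0341, 0.2432]
tool_rot: [-3.121, -0.351, 0.006]
force: [0.7, 0.2, -1.9]
width: 0.0158
grasp_force: 68.7
time: 18.6
tcp_pos: [0.5013, -0.0403, 0.2439]
tool_rot: [-3.12, -0.352, 0.004]
force: [0.1, 0.5, -1.6]
width: 0.0159
grasp_force: 68.8
t 18.6 head 12.89 tilt [-0.003  0.001 -1.   ] j7 -1.19 
d [0.0032 0.0014 0.0576] turn 0.0033 F [ 0.1  0.5 -1.6] w 0.0159
```

In the tool's units: 0.057 m is 1.14, 0.05 m is 1.

```bash
echo '{"tx": [0.06, 0.06, 0.06, 0.06, 0.06, 0.06], "ty": [0.02, 0.02, 0.02, 0.02, 0.02, 0.02], "tz": [0.4, 0.8, 1, 1.14, 1.14, 1.14], "yaw": [0, 0, 0, 0, 0, 0], "aperture": [0.005, 0.005, 0.005, 0.005, 0.005, 0.005]}' | python3 inch.py; python3 go.py .5046 -.0409 .1863 12.7
python3 - <<'E'
import cv2
from h import *
im=env.read_camera("top")[:,:,::-1];cv2.imwrite("pics/top5.png",im)
s=env.read_camera("side")[:,:,::-1];cv2.imwrite("pics/side5.png",s)
o=np.zeros((600,800,3),np.uint8)
o[:,:400]=cv2.resize(im[222:297,300:350],(400,600),interpolation=cv2.INTER_CUBIC)
o[:,400:]=cv2.resize(s[190:290,300:367],(400,600),interpolation=cv2.INTER_CUBIC)
cv2.imwrite("pics/c7.png",o)
E
```

```text
time: 19.2
tcp_pos: [0.5055, -0.0417, 0.1883]
tool_rot: [3.122, 0.352, 0.001]
force: [-0.1, -0.3, -1.5]
width: 0.016
grasp_force: 68.8
t 19.2 head 12.86 tilt [ 0.001  0.    -1.   ] j7 -1.16 
d [-0.0007 -0.001   0.002 ] turn 0.0027 F [-0.1 -0.3 -1.5] w 0.016
```

View pics/c7.png

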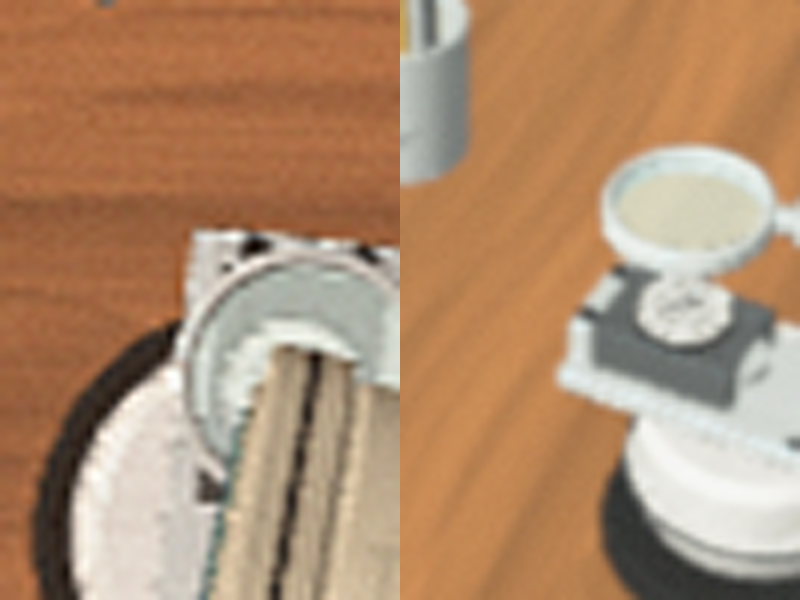

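Top view: the rim's left edge is at crop x=182 and its far edge at y=252. Side view: the lens ellipse spans x 601–776 and y 147–275, with the medallion at (684,310). The lens hangs clear and level above the medallion; fitting its pose.

```bash
cat > fit.py <<'E'
from h import *
from scipy.optimize import least_squares
np.set_printoptions(precision=4,suppress=True)
th=np.linspace(0,2*np.pi,721);c=.0355*np.c_[np.cos(th),np.sin(th),0*th]
cyl=np.r_[c+[0,0,.006],c-[0,0,.006]]
kx=400/67
b=proj("side",[.567,-.0268,.119])[0]
m=np.array([300+284/kx-.42,190+310/6-.42]);print("side bias at medallion",m-b)
B=m-b
obs=[300+182/8-.44,222+252/8-.44,300+201/kx-.42,300+376/kx-.42,190+147/6-.42,190+275/6-.42]
def pred(p,b):
    t=proj("top",cyl+p);s=proj("side",cyl+p)+b
    return np.array([t[:,0].min(),t[:,1].min(),s[:,0].min(),s[:,0].max(),s[:,1].min(),s[:,1].max()])
for b in (B,[1.93,-.18],np.zeros(2)):
    r=least_squares(lambda p:pred(p,b)-obs,[.568,-.027,.169]);print(b,r.x,r.fun)
E
python3 fit.py
```

```text
side bias at medallion [1.3751 0.7103]
[1.3751 0.7103] [ 0.5673 -0.031   0.1698] [-0.1217 -0.6918  0.2697  0.5303 -0.6566  0.7759]
[1.93, -0.18] [ 0.5681 -0.0309  0.1667] [-0.1983 -0.9812  0.4735  0.6718 -0.6309  0.795 ]
[0. 0.] [ 0.5654 -0.0316  0.1679] [ 0.1268  0.2884 -0.3017 -0.0647 -0.737   0.6993]
```

In the tool's units: -0.0035 m is -0.07, 0.0015 m is 0.03.

```bash
echo '{"tx": [0, 0, 0, 0], "ty": [-0.07, -0.07, -0.07, -0.07], "tz": [0.03, 0.03, 0.03, 0.03], "yaw": [0, 0, 0, 0], "aperture": [0.005, 0.005, 0.005, 0.005]}' | python3 inch.py
python3 - <<'E'
import cv2
from h import *
im=env.read_camera("top")[:,:,::-1];cv2.imwrite("pics/top6.png",im)
s=env.read_camera("side")[:,:,::-1];cv2.imwrite("pics/side6.png",s)
o=np.zeros((600,800,3),np.uint8)
o[:,:300]=cv2.resize(im[242:292,315:340],(300,600),interpolation=cv2.INTER_CUBIC)
o[:360,300:]=cv2.resize(s[195:267,325:425],(500,360),interpolation=cv2.INTER_CUBIC)
o[360:,300:]=cv2.resize(s[197:245,262:362],(500,240),interpolation=cv2.INTER_CUBIC)
cv2.imwrite("pics/c8.png",o)
E
python3 go.py .5046 -.0409 .1863 12.7
```

```text
time: 19.7
tcp_pos: [0.5044, -0.0387, 0.1866]
tool_rot: [3.122, 0.351, 0.0]
force: [0.2, -0.9, -2.1]
width: 0.0157
grasp_force: 68.8
t 19.8 head 12.81 tilt [ 0. -0. -1.] j7 -1.16 
d [-0.0003  0.0021  0.0002] turn 0.002 F [-0.2  0.1 -1.8] w 0.0162
```

View pics/c8.png

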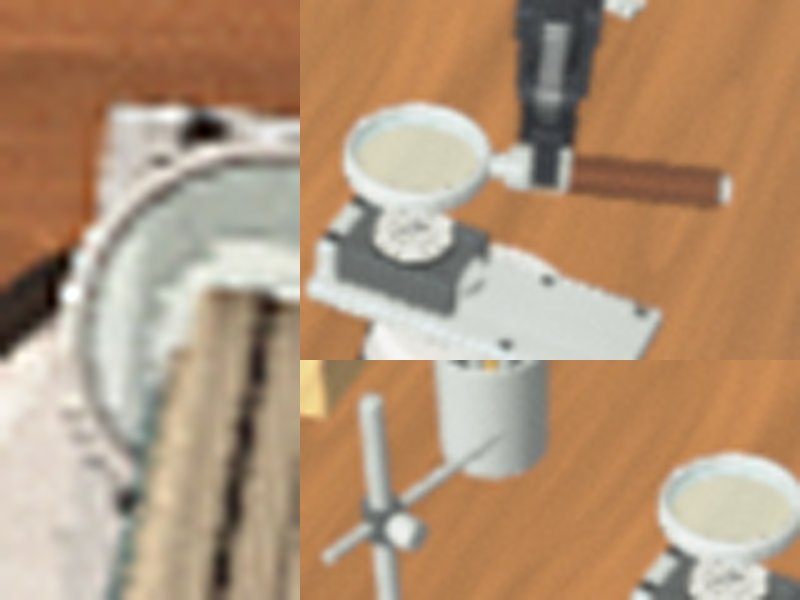

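The lens hangs level above the medallion, and the light pads grip the wooden handle just behind the ferrule. Side pixels: lens centre about (348,226), medallion (347.2,241.6), handle end at crop (728,188). One last fit and a level check.

```bash
cat > fit2.py <<'E'
exec(open("fit.py").read().split("kx=")[0])
M=np.array([.567,-.0268,.119]);ms=np.array([347.2,241.6]);B=ms-proj("side",M)[0];print("bias",B)
obs=np.array([319.8,253.46,333.2,362.8,215,237])
def pred(p,b):
    t=proj("top",cyl+p);s=proj("side",cyl+p)+b
    return np.array([t[:,0].min(),t[:,1].min(),s[:,0].min(),s[:,0].max(),s[:,1].min(),s[:,1].max()])
for b in (B,[1.93,-.18]):
    r=least_squares(lambda p:pred(p,b)-obs,[.568,-.027,.169]);print(b,r.x,r.fun)
s=env.sense();a=np.radians(12.8);u=np.array([np.cos(a),np.sin(a),0]);print("robot lens",s["tcp_pos"]+.064*u-[0,0,.0193])
L=np.array([.567,-.0268,.167])
P=proj("side",[M,L,L-.146*u,L-.146*u+[0,0,.003]]);print("med->lens",P[1]-P[0],"obs",np.array([348,226])-ms);print("lens->tail",P[2]-P[1],P[3]-P[1],"obs",[310/5,31/5])
# inner dark ring of rim in the two top pictures
for n,y in(("top2",269),("top5",269),("top6",269)):
    im=cv2.imread(f"pics/{n}.png",0);print(n,im[y,314:332],im[248:262,338])
E
python3 fit2.py
```

```text
bias [1.4251 1.0636]
[1.4251 1.0636] [ 0.5657 -0.0259  0.1715] [-0.0793 -0.4411  0.1966  0.3128 -0.4199  0.4942]
[1.93, -0.18] [ 0.5665 -0.0258  0.1674] [-0.1401 -0.6652  0.3718  0.4048 -0.3992  0.507 ]
robot lens [ 0.5668 -0.0246  0.1672]
med->lens [  0.5589 -14.7283] obs [  0.8 -15.6]
lens->tail [60.8617  6.7306] [61.0129  5.7793] obs [62.0, 6.2]
top2 [ 50  40  37  60 136 191 221 222 199 195 203 201 196 194 195 192 195 194] [102 110  99  98 213 193 198 210 104 204 197 196 194 197]
top5 [ 50  36  34  60 135 186 221 249 232 138 187 218 183 191 212 219 229 227] [103 106 107  94 158 193 162 183 171 175 173 177 175 166]
top6 [ 43  40  37  59 140 180 231 181 163 217 220 215 181 190 209 222 210 190] [104 105 101  94 214 199 201 122 167 171 177 180 171 171]
```

The lens is within 1–2 mm of the target, level, and at scriber height. A final 1 mm trim, then I hand in.

In the tool's units: 0.0012 m is 0.024.

```bash
echo '{"tx": [0, 0, 0, 0, 0, 0], "ty": [0.024, 0.024, 0.024, 0.024, 0.024, 0.024], "tz": [0, 0, 0, 0, 0, 0], "yaw": [0, 0, 0, 0, 0, 0], "aperture": [0.005, 0.005, 0.005, 0.005, 0.005, 0.005]}' | python3 inch.py && python3 -c "
from cell import env
s=env.sense();print(abs(s['qvel']).max());print(env.close_job())"
```

```text
time: 20.4
tcp_pos: [0.5046, -0.0398, 0.1865]
tool_rot: [-3.122, -0.351, -0.0]
force: [0.0, -0.9, -1.8]
width: 0.0161
grasp_force: 68.8
0.0013875174870852855
the job is handed in; nothing more can be done
None
```

I handed the job in at 20.4 s: the pallet is home on the rail at the end stop and released, and the arm is holding the lens level over the medallion at scriber height, within 1–2 mm by my measurements. The hand-in gave no verdict.

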